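Fetch the kettle handle from behind the jugs and re-stow the jugs

ROBOT

A 6-joint arm with a two-finger parallel gripper is mounted at the origin on the work surface. World frame = base frame: x ahead of the robot, y to its left, z up, the work surface at z = 0. Lengths are in m, angles in rad, forces in N, time in s.
With the tool pointing down it reaches from about 0.35 to 1 m from the base axis. Payload 7.1 kg.
Tool frame: the origin (TCP) lies on the centre line of the jaws, within the pads' length; the fingertips stand 8 mm ahead of it and the grasp point (between the pads) lies 11 mm behind it; z points along the fingers, y is the line along which they close (so a half turn about z gives the same grasp; the last joint's range is limited). The gripper opens to 85 mm and grips with 20 to 120 N. Pads are 22 mm wide; open, the fingers measure 114 mm over their backs; the gripper's body (76 mm by 85 mm) begins 54 mm behind the grasp point. The pads swing forward as they close: fully open they stand 13 mm farther back than shut.
Start: joints at [-1.324, 0.423, 1.63, -0, 1.089, -0.019], TCP at [0.164, -0.603, 0.239] pointing down, gripper open.
Joint ranges: [-3, 3], [-0.9, 2.11], [0.09, 2.58], [-1.31, 4.45], [0.11, 2.69], [-2.54, 2.54]. Speed limits (rad/s): [2.39, 2.39, 3.01, 3.14, 3.14, 3.14].

INTERFACE

Orientations are given as a rotation vector (axis times angle).
In Python, from workcell import state, viewer, arm gives the robot as it stands.
- The arm moves only by the tool apply_moves, never from a script. Its arguments are lists of equal length, an entry for each row: "offset": the shift along the tool's x, y, z in cm, a list of three; "dr": the turn, a rotation vector about the tool's x, y, z in degrees, a list of three; "grip": the finger opening in cm, from 0 to 8.54. A call has exactly 8 rows; each row shifts and turns the commanded pose from where the row before left it, along the tool's axes as they then stand; what a row does not reach is not made up. A row lasts 1/12 s, in which the tool goes at most 41.7 mm and 7.16 degrees, less where a joint would pass 70% of its speed; a pose out of reach is approached as far as the arm can. A call is refused whole if a number of a shift passes 4.17 or a number of a turn 7.16, either way. A call with a gripper value outside its range is refused whole. The fingers move at their own pace and stop on an object; "grip_force" is the grip in N (left out, the last holds). Time passes only in rows, so rows that do not move let the fingers close, or fill a call up. It gives the time, the measured TCP pose, the force and the opening at its end, in the units of the state.
- state(): the state, without advancing time (a new reading comes with each control period).
- viewer.capture(name): name is "side" or "top" or "wrist"; returns a dict with "color" (480x640x3 uint8, red, green, blue), "fx", "fy", "cx", "cy" (pixels), "rvec" (rotation vector, rad) and "tvec" (3), from world to camera coordinates, as OpenCV has them; the wrist camera has in their place "hand_eye" (4x4, takes a point from camera to tool coordinates, whose origin is the TCP and whose axes are the flange's). Camera axes: x right, y down, z forward; pixel columns grow to the right and rows downward; lengths in m; the calibration is good to about 2 mm. A picture is of the moment at which its call begins: read the wrist's pose just before it. There is no depth.
- arm.close_job(): hands the job in, once; it reports no verdict.
The state is a dict: "clock": time; "joint_pos": joint angles; "qd": joint speeds; "joint_torque": joint torques, N m; "ee_pos": TCP position; "ee_rot": TCP orientation; "wrist_force": force on the tool from outside, world axes, zero at the start; "moment": the same for the moment, N m; "opening": finger opening in m.
Only numpy, scipy, OpenCV 4.12 (cv2) and the standard library are available. Lean on these libraries where they do the work, as an engineer would, in place of code of your own. Each camera call takes 0.05 s, during which the arm holds its last target. There are 200 camera calls.

TASK

Lift the red and the white jug off the wooden board and stand both on the black rubber mat, then take the black handle from behind where they stood and seat it fully down in the yellow-floored nest of the clamp fixture, and only then stand each jug back on the board, upright in the middle of the disc of its own colour (whichever disc it came from). Carry things and set them down, do not drop or topple them, and leave the power base and the carton alone.

Things in the scene. Friction and masses are not known exactly. Their poses are not given: they have to be found in the camera images.
- jug_red_mid (a point): Red metal jug, loose, 0.3 kg: 72 mm across at the foot, tapering up; on top a lid of the same colour, 68 mm across, its top 104 mm above the foot; on the lid an upright round black knob, 28 mm across, 34 mm tall, to grip it by. 138 mm tall in all. Point on its axis half-way up, 69 mm above the foot; lid's top 35 mm and knob's top 69 mm above this point. z: its upright axis.
- jug_white_mid (a point): White metal jug with a white lid and black knob, otherwise the same as the red one; point on its axis half-way up, 69 mm above the foot; lid's top 35 mm, knob's top 69 mm above this point.
- handle_mid (a point): Black kettle handle, loose, 0.12 kg, standing like a bridge on two legs on the board (board top 15 mm above bench): 110 mm long in x, 28 wide in y, 45 tall; the bar is the top 18 mm, legs 28 x 20 mm at the ends. Same either way round. Point at its centre, 22.5 mm above its feet. The jugs stand about 14 mm beside its long side: no room for a gripper until they are gone.
- disc_red: Flat red disc, 94 mm across, 3 mm thick, fixed on the wooden board; origin at the centre of its underside, 15 mm above the bench, so a jug on it has its foot 18 mm above the bench. The two discs' centres are 100 mm apart. A jug (either colour) stands on it at the start.
- disc_white: Flat white disc, 94 mm across, 3 mm thick, fixed on the board; as the red one.
- mat: Black rubber mat, the side area, fixed flat on the bench: 240 mm along its x, 140 mm along y, 3 mm thick; origin at the centre of its underside. Room for both jugs side by side along x.
- nest (a point): Nest of the grey clamp fixture (fixed): pocket 122 mm long in x, 39 wide in y, yellow floor, blue walls 12 mm high, 10 thick; the handle stands in it lengthwise, either way round. Point at the centre of its floor, 12 mm above the bench; z up. On the +x side, 113 to 170 mm from this point, a clamp block with a red lever rises to 155 mm above the bench.
- power_base_mid (a point): Black round kettle power base, 136 mm across, 34 mm tall, loose, beyond the board; point at its centre. Leave alone.
- carton: Brown cardboard box, 70 x 100 x 80 mm (x, y, z), loose, beyond the board; origin at the centre of its underside. Leave alone.
Mind the look-alikes: they are no part of the job. What is meant by the part that bears handle_mid is not turquoise, and is the smaller of those in its own colour.

How it is judged:
By the outcome, as a careful person would: the job done as asked, in the order asked, and still so for the second after the job is handed in, with the robot touching nothing.
It also fails if it takes over 128 s, if anything falls off the work surface, if the arm or the gripper's body presses on something with over 40 N, if the wrist force passes 120 N, or if a joint passes its speed limit or range.

## Working session

There is one attempt and no reset: what is moved stays moved. The work goes in short steps, Python scripts to look and compute and a tool call to move; the robot and the scene stay as the last step left them, time stands still between calls to the robot, and variables do not carry over. Pictures are saved under pics/ and viewed, on a budget of 14 in all, crops included, one or two more only if the job needs it, and the job is handed in when it is done.

Besides the shell and the picture viewer there is one more tool, called after ">>>" as name(argument=value, ...) on one line, values as JSON. apply_moves: Moves the arm, as the interface text tells. Its arguments: {"type":"object","properties":{"offset":{"type":"array","items":{"type":"array","items":{"type":"number"}}},"dr":{"type":"array","items":{"type":"array","items":{"type":"number"}}},"grip":{"type":"array","items":{"type":"number"}},"grip_force":{"type":"number"}},"required":["offset","dr","grip"]}

```bash
ls; mkdir -p pics
python3 - <<'E'
from workcell import state, viewer
import cv2,pickle
print(state())
for n in("top","side"):
    c=viewer.capture(n); pickle.dump(c,open(n+"0.pkl","wb")); cv2.imwrite(f"pics/{n}0.png",c["color"][:,:,::-1]); print({k:v for k,v in c.items() if k!="color"})
E
```

```text
pics
{'clock': 0.0, 'joint_pos': array([-1.32398287e+00,  4.23833485e-01,  1.63067100e+00, -4.26111871e-05,
        1.08860867e+00, -1.89874236e-02]), 'qd': array([-0.00071384,  0.0020871 , -0.00158518,  0.00159775, -0.00149453,
       -0.00025848]), 'joint_torque': array([-6.34236130e-06, -5.57390749e+01, -2.81740612e+01, -1.45372719e-04,
        7.34825910e-03, -2.02092508e-05]), 'ee_pos': array([ 0.16406974, -0.60253637,  0.23855774]), 'ee_rot': array([-3.11239203e+00, -4.16122245e-01,  3.30216921e-04]), 'wrist_force': array([ 0.11957059,  0.43747033, -0.50924083]), 'moment': array([0.02450922, 0.01340753, 0.05111508]), 'opening': 0.08560906669103624}
{'fx': 533.4425155532092, 'fy': 533.4425155532092, 'cx': 326.3380887720723, 'cy': 247.00682186029238, 'rvec': array([ 2.16037516, -2.22105723,  0.07352723]), 'tvec': array([0.03334436, 0.55626958, 1.1087382 ])}
{'fx': 554.7709514757954, 'fy': 554.7709514757954, 'cx': 322.7944045876726, 'cy': 247.65502709455615, 'rvec': array([ 0.3990897 , -2.71573734,  1.23879543]), 'tvec': array([0.53355359, 0.18325163, 1.06336696])}
```

View pics/top0.png

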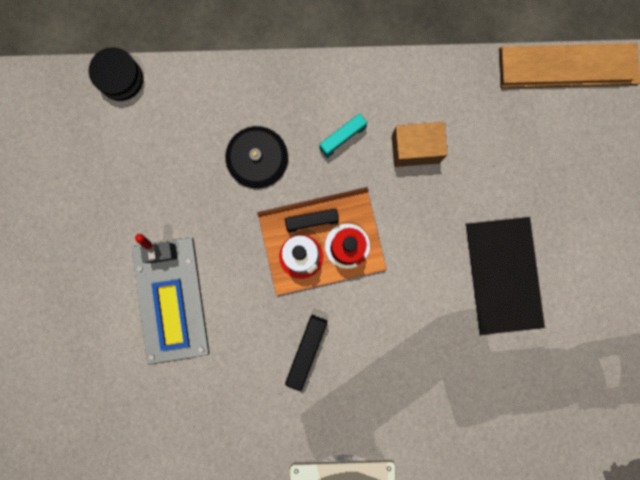

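View pics/side0.png

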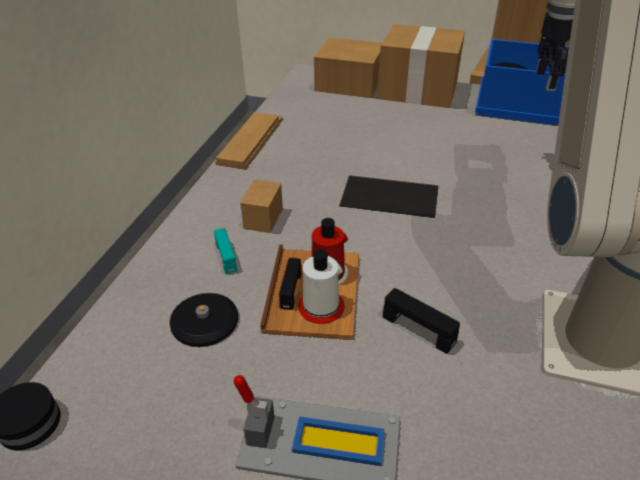

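The top view shows the white jug (knob at 300,254) on the red disc and the red jug (350,245) on the white disc, so they must be swapped. The handle is at (312,220), the nest at (171,315) and the mat at (505,275). The longer bar at (306,352) is a look-alike.

```bash
cat > h.py <<'E'
import numpy as np,cv2,pickle
from scipy.spatial.transform import Rotation as R
def load(n): return pickle.load(open(n+".pkl","rb"))
def ext(c):
    """camera->world rotation and camera position"""
    if "rvec" in c:
        r=R.from_rotvec(c["rvec"]).as_matrix().T; return r,-r@c["tvec"]
    T=np.eye(4);T[:3,:3]=R.from_rotvec(c["rot"]).as_matrix();T[:3,3]=c["pos"]
    T=T@c["hand_eye"]; return T[:3,:3],T[:3,3]
def p2w(c,u,v,z):
    r,o=ext(c); d=r@np.array([(u-c["cx"])/c["fx"],(v-c["cy"])/c["fy"],1]); return (o+d*(z-o[2])/d[2])
def w2p(c,p):
    r,o=ext(c); q=r.T@(np.asarray(p)-o); return np.array([c["fx"]*q[0]/q[2]+c["cx"],c["fy"]*q[1]/q[2]+c["cy"]])
def snap(n,name):
    from workcell import state,viewer
    s=state(); c=viewer.capture(n); c=dict(c); c["pos"]=s["ee_pos"];c["rot"]=s["ee_rot"]
    pickle.dump(c,open(name+".pkl","wb")); cv2.imwrite(f"pics/{name}.png",c["color"][:,:,::-1]); return c
def crop(c,x,y,w,h,k,name):
    cv2.imwrite(f"pics/{name}.png",cv2.resize(c["color"][y:y+h,x:x+w,::-1],None,fx=k,fy=k,interpolation=cv2.INTER_CUBIC))
def delta(s,p,yaw):
    """shift in tool axes (cm) and turn about tool z (deg) to tool-down pose at p; yaw = direction of tool x"""
    r=R.from_rotvec(s["ee_rot"]); 
    g=R.from_euler("z",yaw,degrees=True)*R.from_euler("x",180,degrees=True)
    return (r.inv().apply(np.asarray(p)-s["ee_pos"])*100).round(2),np.degrees((r.inv()*g).as_rotvec()).round(2)
E
python3 - <<'E'
from h import *
c=load("top0"); crop(c,130,180,260,190,3,"crop_a")
P=lambda n,u,v,z:print(n,p2w(c,u,v,z).round(4))
hsv=cv2.cvtColor(c["color"],cv2.COLOR_RGB2HSV)
for n,(lo,hi) in dict(yellow=((20,150,120),(35,255,255)),blue=((105,150,60),(125,255,255))).items():
    m=cv2.inRange(hsv,lo,hi); m[:,:130]=0;m[:,210:]=0
    b=cv2.minAreaRect(cv2.findNonZero(m)); q=cv2.boxPoints(b)
    print(n,b,[p2w(c,*x,0.012 if n=="yellow" else .024)[:2].round(4) for x in q])
m=cv2.inRange(hsv,(0,0,0),(180,255,40)); m[:, :455]=0; m[350:]=0; m[:200]=0; m[:,560:]=0
b=cv2.minAreaRect(cv2.findNonZero(m)); print("mat",b,p2w(c,*b[0],.003).round(4),[p2w(c,*x,.003)[:2].round(4) for x in cv2.boxPoints(b)])
P("white knob",300,253.5,.156);P("red knob",350,244.5,.156)
for e in((286,221),(338,216)):P("handle end",*e,.06)
P("camera",326,247,1); print(ext(c)[1])
E
```

```text
yellow ((169.5699920654297, 314.4900207519531), (56.85137939453125, 16.82914161682129), 81.8698959350586) [array([0.4815, 0.377 ]), array([0.4856, 0.3418]), array([0.3674, 0.3261]), array([0.3634, 0.3611])]
blue ((169.92352294921875, 314.6495056152344), (67.24341583251953, 28.0089168548584), 82.09283447265625) [array([0.4908, 0.3852]), array([0.4972, 0.3273]), array([0.3588, 0.3095]), array([0.3525, 0.3671])]
mat ((504.4385070800781, 275.5076904296875), (110.51494598388672, 63.50578308105469), 82.87498474121094) [ 0.4865 -0.3603  0.003 ] [array([ 0.5978, -0.2833]), array([ 0.611 , -0.4195]), array([ 0.3765, -0.4365]), array([ 0.3637, -0.302 ])]
white knob [0.5375 0.0676 0.156 ]
red knob [ 0.5516 -0.0254  0.156 ]
handle end [0.6096 0.0988 0.06  ]
handle end [ 0.617  -0.0074  0.06  ]
camera [0.4946 0.0225 1.    ]
[0.48562433 0.02302023 1.14170363]
```

View pics/crop_a.png

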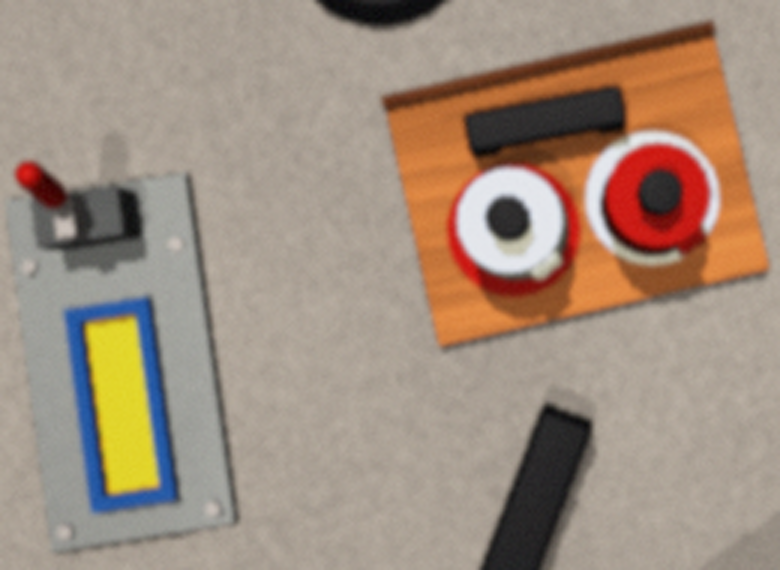

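The crop confirms it: the white jug is on the red disc, the red jug on the white disc, and the black bridge handle lies behind them. I'll turn the tool to yaw 90°, so tool x is world y and tool y is world x, then go above the board.

>>> apply_moves(offset=[[0, 0, -1], [0, 0, -1], [0, 0, -1], [0, 0, -1], [0, 0, -1], [0, 0, -1], [0, 0, -1], [0, 0, -1]], dr=[[0, 0, -7], [0, 0, -7], [0, 0, -7], [0, 0, -7], [0, 0, -7], [0, 0, -7], [0, 0, -7], [0, 0, -7]], grip=[8.5, 8.5, 8.5, 8.5, 8.5, 8.5, 8.5, 8.5])

```text
clock: 0.77
ee_pos: [0.1641, -0.6027, 0.3193]
ee_rot: [-2.548, -1.837, -0.001]
wrist_force: [-0.5, -0.2, -0.6]
opening: 0.085
```

>>> apply_moves(offset=[[0, 0, -1], [0, 0, -1], [0, 0, -1], [3.4, 1.8, 0], [3.4, 1.8, 0], [3.4, 1.8, 0], [3.4, 1.8, 0], [3.4, 1.8, 0]], dr=[[0, 0, -7], [0, 0, -7], [0, 0, -4.8], [0, 0, 0], [0, 0, 0], [0, 0, 0], [0, 0, 0], [0, 0, 0]], grip=[8.5, 8.5, 8.5, 8.5, 8.5, 8.5, 8.5, 8.5])

```text
clock: 1.43
ee_pos: [0.2544, -0.4311, 0.3489]
ee_rot: [-2.221, -2.221, -0.0]
wrist_force: [1.0, -0.2, 0.7]
opening: 0.0848
```

>>> apply_moves(offset=[[3.4, 1.8, 0], [3.4, 1.8, 0], [3.4, 1.8, 0], [3.4, 1.8, 0], [3.4, 1.8, 0], [3.4, 1.8, 0], [3.4, 1.8, 0], [3.4, 1.8, 0]], dr=[[0, 0, 0], [0, 0, 0], [0, 0, 0], [0, 0, 0], [0, 0, 0], [0, 0, 0], [0, 0, 0], [0, 0, 0]], grip=[8.5, 8.5, 8.5, 8.5, 8.5, 8.5, 8.5, 8.5])

```text
clock: 2.1
ee_pos: [0.3982, -0.159, 0.3493]
ee_rot: [2.221, 2.222, 0.0]
wrist_force: [2.6, -0.3, 0.4]
opening: 0.085
```

>>> apply_moves(offset=[[3.4, 1.8, 0], [3.4, 1.8, 0], [3.4, 1.8, 0], [3.4, 1.8, 0], [3.4, 1.8, 0], [0, 0, 0], [0, 0, 0], [0, 0, 0]], dr=[[0, 0, 0], [0, 0, 0], [0, 0, 0], [0, 0, 0], [0, 0, 0], [0, 0, 0], [0, 0, 0], [0, 0, 0]], grip=[8.5, 8.5, 8.5, 8.5, 8.5, 8.5, 8.5, 8.5])

```text
clock: 2.77
ee_pos: [0.4874, 0.0091, 0.3488]
ee_rot: [-2.219, -2.223, 0.002]
wrist_force: [-0.5, -0.4, -0.3]
opening: 0.0851
```

Run:
```python
from h import *
from workcell import state
s=state(); print(s["clock"],s["ee_pos"],s["ee_rot"],s["joint_pos"].round(2))
c=snap("wrist","w1"); print(c["hand_eye"].round(3),c["fx"])
for p in((.5375,.0676,.156),(.5516,-.0254,.156),(.613,.046,.06)):print(w2p(c,p))
```

```text
2.7667 [0.48737917 0.00913603 0.34881409] [-2.21930695e+00 -2.22255421e+00  1.87740420e-03] [-0.01  0.1   1.81 -0.    1.24 -0.01]
[[ 0.001 -0.961 -0.278  0.07 ]
 [ 1.     0.001  0.001 -0.   ]
 [-0.001 -0.278  0.961 -0.134]
 [ 0.     0.     0.     1.   ]] 405.1874455146157
[382.03847004 138.12647666]
[393.5602598 251.3352824]
[440.37683091 156.5973949 ]
```

View pics/w1.png

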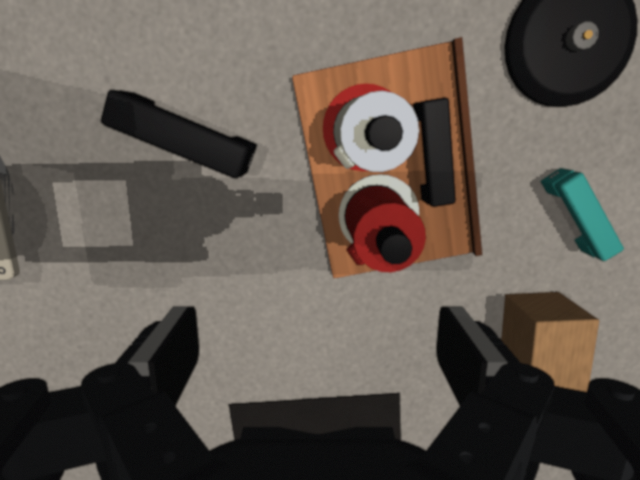

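The wrist view shows the white knob's top at about (385,131), the red knob's top at about (397,247), the handle at x 424-453, y 99-205, and the discs under the jugs. I'll enlarge it for reading.

Run:
```python
from h import *
c=load("w1"); crop(c,285,30,200,250,2.4*1,"w1c"); crop(c,300,70,180,210,2.85,"w1c")
```

```text
(no output)
```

View pics/w1c.png

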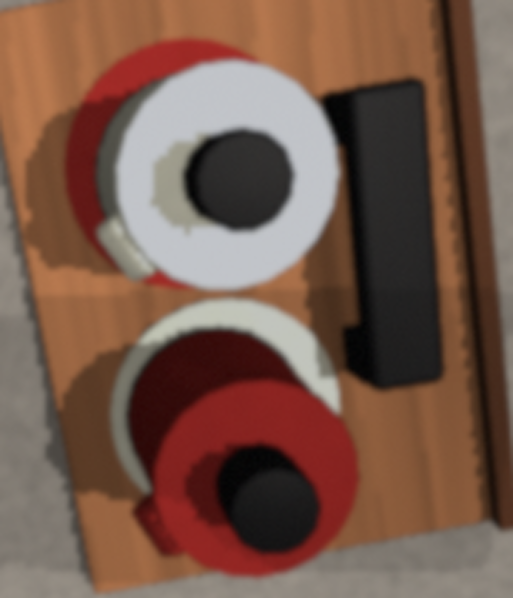

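Run:
```python
from h import *
c=load("w1"); 
def P(n,u,v,z):
    p=p2w(c,u/2.85+300,v/2.85+70,z);print(n,p.round(4));return p
P("wlid",227.5,174,.122);P("wknob",243.5,180,.156);P("rlid",255,478,.122);P("rknob",275.5,509.5,.156)
a=P("dr",190,163,.018);b=P("dw",226,413,.018);print(np.linalg.norm(a-b))
q=[P("h",*x,.06) for x in((355,88),(423,80),(441,376),(383,388))]
print(np.mean(q,0),[np.linalg.norm(q[i]-q[i-1]) for i in range(4)],[np.degrees(np.arctan2(*(q[i]-q[j])[1::-1])) for i,j in((0,3),(1,2))])
```

```text
wlid [0.5406 0.0723 0.122 ]
wknob [0.54   0.0714 0.156 ]
rlid [ 0.5538 -0.023   0.122 ]
rknob [ 0.5541 -0.0231  0.156 ]
dr [0.5413 0.0745 0.018 ]
dw [ 0.5597 -0.0247  0.018 ]
0.10081984252336838
h [0.5927 0.1001 0.06  ]
h [0.616  0.1027 0.06  ]
h [ 0.6323 -0.0011  0.06  ]
h [ 0.6111 -0.0056  0.06  ]
[0.61302254 0.04902054 0.06      ] [np.float64(0.10729491940344649), np.float64(0.023486491473809896), np.float64(0.10505952790007758), np.float64(0.02163669007323712)] [np.float64(99.89781447920828), np.float64(98.90135932245765)]
```

>>> apply_moves(offset=[[-1.6, 3.35, 0], [-1.6, 3.32, 0], [0, 0, 3], [0, 0, 4], [0, 0, 4], [0, 0, 3.5], [0, 0, 2], [0, 0, 1]], dr=[[0, 0, 0], [0, 0, 0], [0, 0, 0], [0, 0, 0], [0, 0, 0], [0, 0, 0], [0, 0, 0], [0, 0, 0]], grip=[5.5, 5.5, 5.5, 5.5, 5.5, 5.5, 5.5, 5.5], grip_force=40)

```text
clock: 3.48
ee_pos: [0.552, -0.0243, 0.1712]
ee_rot: [-2.221, -2.216, 0.006]
wrist_force: [-0.7, -0.5, 0.1]
opening: 0.0548
```

>>> apply_moves(offset=[[0, 0, 1.5], [0, 0, 1.3], [0, 0, 1], [0, 0, 0], [0, 0, 0], [0, 0, 0], [0, 0, 0], [0, 0, 0]], dr=[[0, 0, 0], [0, 0, 0], [0, 0, 0], [0, 0, 0], [0, 0, 0], [0, 0, 0], [0, 0, 0], [0, 0, 0]], grip=[5.5, 5.5, 5.5, 5.5, 2, 2, 2, 2], grip_force=40)

```text
clock: 4.15
ee_pos: [0.555, -0.023, 0.1375]
ee_rot: [2.22, 2.221, 0.001]
wrist_force: [-3.2, -0.6, 6.5]
opening: 0.0272
```

>>> apply_moves(offset=[[0, 0, 0], [0, 0, 0], [0, 0, 0], [0, 0, 0], [0, 0, -0.5], [0, 0, -1], [0, 0, -1], [0, 0, -1]], dr=[[0, 0, 0], [0, 0, 0], [0, 0, 0], [0, 0, 0], [0, 0, 0], [0, 0, 0], [0, 0, 0], [0, 0, 0]], grip=[2, 2, 2, 2, 2, 2, 2, 2], grip_force=40)

```text
clock: 4.82
ee_pos: [0.5547, -0.0228, 0.1724]
ee_rot: [2.221, 2.222, 0.0]
wrist_force: [-0.0, -0.1, -3.0]
opening: 0.0267
```

The red jug is held, with 3 N on the wrist. Now carrying it to the mat's far spot (0.546, -0.356).

>>> apply_moves(offset=[[0, 0, -2], [0, 0, -2], [-1, 0, -2], [-2, 0, -1], [-3, -0.1, 0], [-3.5, -0.1, 0], [-3.5, -0.1, 0], [-3.5, -0.1, 0]], dr=[[0, 0, 0], [0, 0, 0], [0, 0, 0], [0, 0, 0], [0, 0, 0], [0, 0, 0], [0, 0, 0], [0, 0, 0]], grip=[2, 2, 2, 2, 2, 2, 2, 2])

```text
clock: 5.48
ee_pos: [0.5506, -0.1892, 0.2426]
ee_rot: [2.219, 2.222, 0.001]
wrist_force: [0.0, -0.4, -3.1]
opening: 0.0269
```

>>> apply_moves(offset=[[-3.5, -0.1, 0], [-3.5, -0.1, 0], [-3.5, -0.1, 0], [-3, -0.1, 0], [-2, -0.1, 0], [-1.3, 0, 1], [0, 0, 2], [0, 0, 2]], dr=[[0, 0, 0], [0, 0, 0], [0, 0, 0], [0, 0, 0], [0, 0, 0], [0, 0, 0], [0, 0, 0], [0, 0, 0]], grip=[2, 2, 2, 2, 2, 2, 2, 2])

```text
clock: 6.15
ee_pos: [0.546, -0.3567, 0.1914]
ee_rot: [2.221, 2.219, 0.001]
wrist_force: [0.3, -0.4, -3.3]
opening: 0.0265
```

>>> apply_moves(offset=[[0, 0, 2], [0, 0, 2], [0, 0, 1], [0, 0, 0.5], [0, 0, 0.5], [0, 0, 0], [0, 0, 0], [0, 0, 0]], dr=[[0, 0, 0], [0, 0, 0], [0, 0, 0], [0, 0, 0], [0, 0, 0], [0, 0, 0], [0, 0, 0], [0, 0, 0]], grip=[2, 2, 2, 2, 2, 2, 2, 2])

```text
clock: 6.82
ee_pos: [0.5464, -0.3562, 0.1325]
ee_rot: [2.219, 2.221, 0.001]
wrist_force: [1.5, 0.1, -3.0]
opening: 0.0268
```

>>> apply_moves(offset=[[0, 0, 0.3], [0, 0, 0.3], [0, 0, 0.2], [0, 0, 0.1], [0, 0, 0.05], [0, 0, 0], [0, 0, 0], [0, 0, 0]], dr=[[0, 0, 0], [0, 0, 0], [0, 0, 0], [0, 0, 0], [0, 0, 0], [0, 0, 0], [0, 0, 0], [0, 0, 0]], grip=[2, 2, 2, 2, 2, 2, 2, 2])

```text
clock: 7.48
ee_pos: [0.5458, -0.3561, 0.1226]
ee_rot: [2.221, 2.222, -0.0]
wrist_force: [-3.9, 0.7, 4.8]
opening: 0.0268
```

Contact with the mat. Releasing and going to the white jug.

>>> apply_moves(offset=[[0, 0, 0], [0, 0, 0], [0, 0, 0], [0, 0, 0], [0, 0, -1], [0, 0, -2], [0, 0, -3], [0, 0, -3]], dr=[[0, 0, 0], [0, 0, 0], [0, 0, 0], [0, 0, 0], [0, 0, 0], [0, 0, 0], [0, 0, 0], [0, 0, 0]], grip=[5.5, 5.5, 5.5, 5.5, 5.5, 5.5, 5.5, 5.5])

```text
clock: 8.15
ee_pos: [0.5453, -0.3555, 0.2126]
ee_rot: [-2.22, -2.221, 0.001]
wrist_force: [-0.1, -0.5, 0.4]
opening: 0.0551
```

>>> apply_moves(offset=[[4, 0, 0], [4, 0, 0], [4, 0, 0], [4, 0, 0], [4, 0, 0], [4, 0, 0], [4, 0, 0], [4, 0, 0]], dr=[[0, 0, 0], [0, 0, 0], [0, 0, 0], [0, 0, 0], [0, 0, 0], [0, 0, 0], [0, 0, 0], [0, 0, 0]], grip=[5.5, 5.5, 5.5, 5.5, 5.5, 5.5, 5.5, 5.5])

```text
clock: 8.82
ee_pos: [0.5455, -0.034, 0.2127]
ee_rot: [2.221, 2.221, 0.001]
wrist_force: [0.2, -0.5, -0.4]
opening: 0.0552
```

>>> apply_moves(offset=[[4, -0.3, 0], [3.75, -0.3, 0], [3, 0, 0], [0, 0, 0], [0, 0, 2], [0, 0, 2], [0, 0, 0], [0, 0, 0]], dr=[[0, 0, 0], [0, 0, 0], [0, 0, 0], [0, 0, 0], [0, 0, 0], [0, 0, 0], [0, 0, 0], [0, 0, 0]], grip=[5.5, 5.5, 5.5, 5.5, 5.5, 5.5, 5.5, 5.5])

```text
clock: 9.48
ee_pos: [0.5391, 0.0714, 0.1717]
ee_rot: [-2.22, -2.221, 0.002]
wrist_force: [0.0, -0.7, 0.4]
opening: 0.0551
```

>>> apply_moves(offset=[[0, 0, 1.5], [0, 0, 1.3], [0, 0, 0.6], [0, 0, 0], [0, 0, 0], [0, 0, 0], [0, 0, 0], [0, 0, 0]], dr=[[0, 0, 0], [0, 0, 0], [0, 0, 0], [0, 0, 0], [0, 0, 0], [0, 0, 0], [0, 0, 0], [0, 0, 0]], grip=[5.5, 5.5, 5.5, 5.5, 2, 2, 2, 2])

```text
clock: 10.15
ee_pos: [0.5405, 0.0716, 0.1391]
ee_rot: [2.22, 2.221, 0.003]
wrist_force: [-0.1, -1.0, 6.8]
opening: 0.0267
```

>>> apply_moves(offset=[[0, 0, 0], [0, 0, 0], [0, 0, 0], [0, 0, 0], [0, 0, -0.5], [0, 0, -1], [0, 0, -1], [0, 0, -1]], dr=[[0, 0, 0], [0, 0, 0], [0, 0, 0], [0, 0, 0], [0, 0, 0], [0, 0, 0], [0, 0, 0], [0, 0, 0]], grip=[2, 2, 2, 2, 2, 2, 2, 2])

```text
clock: 10.82
ee_pos: [0.5394, 0.0717, 0.1738]
ee_rot: [-2.221, -2.222, 0.0]
wrist_force: [0.5, -0.6, -3.0]
opening: 0.0268
```

>>> apply_moves(offset=[[0, 0, -2], [0, 0, -2], [-1, -0.5, -2], [-2, -1, -1], [-3, -1, 0], [-3.5, -1, 0], [-3.7, -1, 0], [-3.7, -1, 0]], dr=[[0, 0, 0], [0, 0, 0], [0, 0, 0], [0, 0, 0], [0, 0, 0], [0, 0, 0], [0, 0, 0], [0, 0, 0]], grip=[2, 2, 2, 2, 2, 2, 2, 2])

```text
clock: 11.48
ee_pos: [0.484, -0.0985, 0.244]
ee_rot: [2.219, 2.223, 0.001]
wrist_force: [-0.1, -0.7, -3.5]
opening: 0.0263
```

>>> apply_moves(offset=[[-3.7, -1, 0], [-3.7, -1, 0], [-3.7, -1, 0], [-3.7, -1, 0], [-3.7, -0.7, 0], [-3.5, -0.5, 0], [-3, -0.5, 0], [-1.8, 0, 0]], dr=[[0, 0, 0], [0, 0, 0], [0, 0, 0], [0, 0, 0], [0, 0, 0], [0, 0, 0], [0, 0, 0], [0, 0, 0]], grip=[2, 2, 2, 2, 2, 2, 2, 2])

```text
clock: 12.15
ee_pos: [0.4268, -0.3685, 0.2439]
ee_rot: [2.222, 2.219, -0.001]
wrist_force: [0.8, 0.6, -2.5]
opening: 0.0265
```

>>> apply_moves(offset=[[0, 0, 1], [0, 0, 2], [0, 0, 2.5], [0, 0, 2.5], [0, 0, 2], [0, 0, 1], [0, 0, 0], [0, 0, 0]], dr=[[0, 0, 0], [0, 0, 0], [0, 0, 0], [0, 0, 0], [0, 0, 0], [0, 0, 0], [0, 0, 0], [0, 0, 0]], grip=[2, 2, 2, 2, 2, 2, 2, 2])

```text
clock: 12.82
ee_pos: [0.4281, -0.3649, 0.133]
ee_rot: [-2.22, -2.222, -0.0]
wrist_force: [-0.1, -1.0, -1.6]
opening: 0.0265
```

>>> apply_moves(offset=[[0, 0, 0.3], [0, 0, 0.3], [0, 0, 0.2], [0, 0, 0.1], [0, 0, 0.05], [0, 0, 0], [0, 0, 0], [0, 0, 0]], dr=[[0, 0, 0], [0, 0, 0], [0, 0, 0], [0, 0, 0], [0, 0, 0], [0, 0, 0], [0, 0, 0], [0, 0, 0]], grip=[2, 2, 2, 2, 2, 2, 2, 2])

```text
clock: 13.48
ee_pos: [0.428, -0.3657, 0.1241]
ee_rot: [2.22, 2.221, 0.0]
wrist_force: [-0.8, 1.7, 5.8]
opening: 0.0267
```

Contact again. Releasing, then over to the handle for a close look.

>>> apply_moves(offset=[[0, 0, 0], [0, 0, 0], [0, 0, 0], [0, 0, 0], [0, 0, -1], [0, 0, -3], [0, 0, -4], [0, 0, -4]], dr=[[0, 0, 0], [0, 0, 0], [0, 0, 0], [0, 0, 0], [0, 0, 0], [0, 0, 0], [0, 0, 0], [0, 0, 0]], grip=[5.5, 5.5, 5.5, 5.5, 5.5, 5.5, 5.5, 5.5])

```text
clock: 14.15
ee_pos: [0.4271, -0.3648, 0.2445]
ee_rot: [-2.219, -2.22, 0.0]
wrist_force: [0.7, 0.0, 1.0]
opening: 0.0551
```

>>> apply_moves(offset=[[3.7, 1.3, 0], [3.7, 1.3, 0], [3.7, 1.3, 0], [3.7, 1.3, 0], [3.7, 1.3, 0], [3.7, 1.3, 0], [3.7, 1.3, 0], [3.7, 1.3, 0]], dr=[[0, 0, 0], [0, 0, 0], [0, 0, 0], [0, 0, 0], [0, 0, 0], [0, 0, 0], [0, 0, 0], [0, 0, 0]], grip=[5.5, 5.5, 5.5, 5.5, 5.5, 5.5, 5.5, 5.5])

```text
clock: 14.82
ee_pos: [0.532, -0.0675, 0.2442]
ee_rot: [2.22, 2.221, 0.001]
wrist_force: [1.0, -0.6, 0.0]
opening: 0.0547
```

>>> apply_moves(offset=[[3.7, 1.3, 0], [3.7, 1.3, 0], [3.7, 1.3, 0], [3, 0.8, 0], [0, 0, 0], [0, 0, 0], [0, 0, 0], [0, 0, 0]], dr=[[0, 0, -5], [0, 0, -4], [0, 0, 0], [0, 0, 0], [0, 0, 0], [0, 0, 0], [0, 0, 0], [0, 0, 0]], grip=[5.5, 5.5, 5.5, 5.5, 5.5, 5.5, 5.5, 5.5])

```text
clock: 15.48
ee_pos: [0.5643, 0.0741, 0.2436]
ee_rot: [2.041, 2.388, -0.0]
wrist_force: [0.1, 0.1, -0.2]
opening: 0.0549
```

Run:
```python
from h import *
c=snap("wrist","w2"); print(c["pos"],c["rot"])
print(w2p(c,(.613,.049,.06)),w2p(c,(.541,.0745,.018)))
```

```text
[0.56432885 0.0741372  0.24355134] [ 2.04086967e+00  2.38828814e+00 -4.03473271e-04]
[371.26648212 252.23926641] [292.0363313  199.22986384]
```

View pics/w2.png

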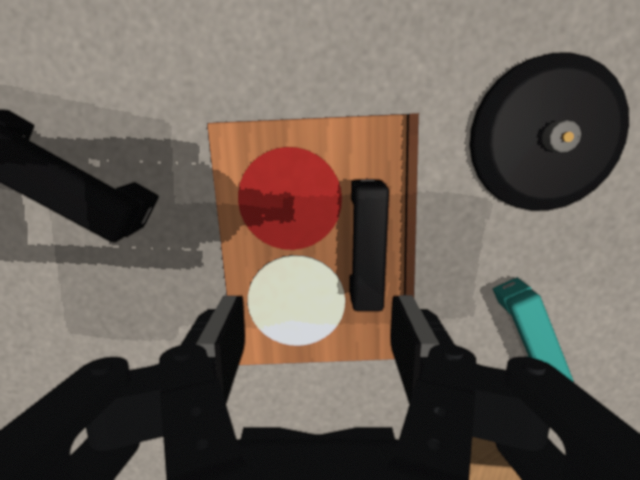

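The discs are free now: red at (289.5,198), white at (296.5,300.5). The handle's top face spans x 354-388 and y 187-310.

Run:
```python
from h import *
c=load("w2")
def P(n,u,v,z):
    p=p2w(c,u,v,z);print(n,p.round(4));return p
a=P("dr",289.5,198,.018);b=P("dw",296.5,300.5,.018);print(np.linalg.norm(a-b))
for e in((238,198),(341,198),(289.5,146),(289.5,250)):P("redge",*e,.018)
q=[P("h",*x,.06) for x in((354,188),(388,187),(384,310),(353,310))]
print(np.mean(q,0),[np.linalg.norm(q[i]-q[i-1]) for i in range(4)],[np.degrees(np.arctan2(*(q[i]-q[j])[1::-1])) for i,j in((0,3),(1,2))])
P("rim",405,200,.015);P("rim",405,200,.03)
t=cv2.inRange(cv2.cvtColor(c["color"],cv2.COLOR_RGB2HSV),(0,0,0),(180,255,45))
m=np.zeros_like(t);m[170:315,345:395]=t[170:315,345:395];print(cv2.minAreaRect(cv2.findNonZero(m)))
```

```text
dr [0.5386 0.0752 0.018 ]
dw [ 0.5591 -0.0228  0.018 ]
0.10018840154845712
redge [0.493 0.068 0.018]
redge [0.5842 0.0825 0.018 ]
redge [0.5323 0.1203 0.018 ]
redge [0.5453 0.0268 0.018 ]
h [0.5893 0.099  0.06  ]
h [0.6156 0.104  0.06  ]
h [ 6.339e-01 -5.000e-04  6.000e-02]
h [ 0.6076 -0.0046  0.06  ]
[0.61158799 0.04946907 0.06      ] [np.float64(0.10524597214811328), np.float64(0.026737474161398288), np.float64(0.10603761645314815), np.float64(0.026641995599558745)] [np.float64(99.99112746567852), np.float64(99.93851264578946)]
rim [0.6421 0.0893 0.015 ]
rim [0.6384 0.0915 0.03  ]
((371.5, 247.0), (134.0, 45.0), 90.0)
```

Run:
```python
from h import *
from workcell import state
a=load("w1");b=load("w2");n=np.array([np.cos(np.radians(10.5)),np.sin(np.radians(10.5))])
for z in(.015,.025,.035,.045): print(z,[ (p2w(a,300+u/2.85,70+v/2.85,z)[:2]@n).round(4) for u,v in((440,0),(459,200),(490,520))],[(p2w(b,u,v,z)[:2]@n).round(4) for u,v in((405,120),(405,200),(404,290))],"handle",np.array([.6116,.0495])@n)
print(delta(state(),(.6116,.0495,.044),100))
```

```text
0.015 [np.float64(0.6473), np.float64(0.6482), np.float64(0.6502)] [np.float64(0.6452), np.float64(0.6476), np.float64(0.6497)] handle 0.610379359977976
0.025 [np.float64(0.644), np.float64(0.6449), np.float64(0.6469)] [np.float64(0.6431), np.float64(0.6455), np.float64(0.6475)] handle 0.610379359977976
0.035 [np.float64(0.6407), np.float64(0.6416), np.float64(0.6435)] [np.float64(0.6411), np.float64(0.6433), np.float64(0.6453)] handle 0.610379359977976
0.045 [np.float64(0.6374), np.float64(0.6383), np.float64(0.6402)] [np.float64(0.639), np.float64(0.6412), np.float64(0.6431)] handle 0.610379359977976
(array([-3.15,  4.28, 19.95]), array([-0.  ,  0.01, -1.06]))
```

The rim is low (about 20 mm), so the fingertips at 36 mm clear it. Descending on the handle.

>>> apply_moves(offset=[[-1.6, 2.1, 0], [-1.55, 2.15, 0], [0, 0, 2], [0, 0, 4], [0, 0, 4], [0, 0, 4], [0, 0, 1.5], [0, 0, 0]], dr=[[0, 0, -1], [0, 0, 0], [0, 0, 0], [0, 0, 0], [0, 0, 0], [0, 0, 0], [0, 0, 0], [0, 0, 0]], grip=[4.8, 4.8, 4.8, 4.8, 4.8, 4.8, 4.8, 4.8])

```text
clock: 16.2
ee_pos: [0.6083, 0.0495, 0.0839]
ee_rot: [-2.017, -2.4, 0.009]
wrist_force: [0.1, -0.7, 0.4]
opening: 0.0477
```

>>> apply_moves(offset=[[0, 0, 1.5], [0, 0, 1.5], [0, 0, 1], [0, 0, 0.4], [0, 0, 0], [0, 0, 0], [0, 0, 0], [0, 0, 0]], dr=[[0, 0, 0], [0, 0, 0], [0, 0, 0], [0, 0, 0], [0, 0, 0], [0, 0, 0], [0, 0, 0], [0, 0, 0]], grip=[4.8, 4.8, 4.8, 4.8, 4.8, 4.8, 4.8, 2])

```text
clock: 16.87
ee_pos: [0.6123, 0.0511, 0.0454]
ee_rot: [2.018, 2.406, 0.002]
wrist_force: [-0.0, 0.1, 0.0]
opening: 0.0374
```

>>> apply_moves(offset=[[0, 0, 0], [0, 0, 0], [0, 0, 0], [0, 0, 0], [0, 0, 0], [0, 0, 0], [0, 0, 0], [0, 0, 0]], dr=[[0, 0, 0], [0, 0, 0], [0, 0, 0], [0, 0, 0], [0, 0, 0], [0, 0, 0], [0, 0, 0], [0, 0, 0]], grip=[2, 2, 2, 2, 2, 2, 2, 2])

```text
clock: 17.53
ee_pos: [0.6125, 0.0512, 0.0453]
ee_rot: [2.018, 2.406, 0.002]
wrist_force: [0.0, 0.1, 6.7]
opening: 0.0271
```

>>> apply_moves(offset=[[0, 0, -0.5], [0, 0, -1], [0, 0, -2], [0, 0, -3], [0, 0, -4], [0, 0, -4], [2, -1, -3], [3, -1.6, 0]], dr=[[0, 0, 0], [0, 0, 0], [0, 0, 0], [0, 0, 0], [0, 0, 0], [0, 0, 0], [0, 0, 0], [0, 0, 0]], grip=[2, 2, 2, 2, 2, 2, 2, 2])

```text
clock: 18.2
ee_pos: [0.5823, 0.0953, 0.2272]
ee_rot: [2.016, 2.397, 0.015]
wrist_force: [0.8, 1.2, -0.4]
opening: 0.0273
```

>>> apply_moves(offset=[[3.4, -1.8, 0], [3.4, -1.8, 0], [3.4, -1.8, 0], [3.4, -1.8, 0], [3.2, -1.8, 0], [3, -1.6, 0], [1, -0.5, 0], [0, 0, 0]], dr=[[0, 0, 0], [0, 0, 0], [0, 0, 0], [0, 0, 0], [0, 0, 0], [0, 0, 0], [0, 0, 0], [0, 0, 0]], grip=[2, 2, 2, 2, 2, 2, 2, 2])

```text
clock: 18.87
ee_pos: [0.43, 0.283, 0.2199]
ee_rot: [-2.014, -2.411, -0.0]
wrist_force: [0.2, 0.3, -1.3]
opening: 0.0275
```

>>> apply_moves(offset=[[0, 0, 0], [0, 0, 0], [0, 0, 0], [0, 0, 0], [0, 0, 0], [0, 0, 0], [0, 0, 0], [0, 0, 0]], dr=[[0, 0, 0], [0, 0, 0], [0, 0, 0], [0, 0, 0], [0, 0, 0], [0, 0, 0], [0, 0, 0], [0, 0, 0]], grip=[2, 2, 2, 2, 2, 2, 2, 2])

```text
clock: 19.53
ee_pos: [0.432, 0.2811, 0.2193]
ee_rot: [-2.019, -2.407, 0.0]
wrist_force: [-0.5, 0.2, -2.6]
opening: 0.0274
```

Run:
```python
from h import *
c=snap("wrist","w3"); print(c["pos"],c["rot"])
print(w2p(c,(.4245,.349,.012)),w2p(c,np.array(c["pos"])+[0,0,.015]))
```

```text
[0.43196044 0.28110337 0.21929269] [-2.01919767e+00 -2.40673508e+00  1.13905754e-04]
[323.22876959 125.15830886] [318.5758683  343.13033413]
```

View pics/w3.png

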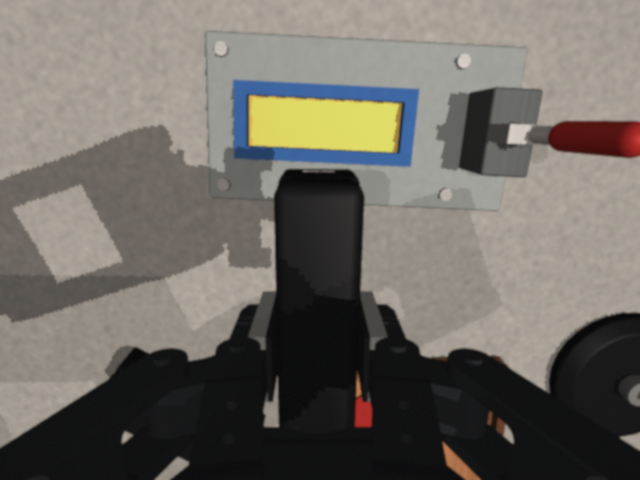

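Run:
```python
from h import *
from workcell import state
c=load("w3")
img=c["color"]; crop(c,200,60,250,190,3.2,"w3c")
r=R.from_rotvec(c["rot"])
for x in(.05,.055,.06):
  for z in(-.0147,.0303): print(x,z,[w2p(c,c["pos"]+r.apply([x,y,z])).round(1) for y in(-.014,.014)])
hsv=cv2.cvtColor(img,cv2.COLOR_RGB2HSV)
for n,lo,hi,z in(("yel",(20,100,100),(35,255,255),.012),("blue",(100,120,40),(125,255,255),.024)):
    m=cv2.inRange(hsv,lo,hi);m[200:]=0;b=cv2.minAreaRect(cv2.findNonZero(m));print(n,b[0],b[1]);q=np.array([p2w(c,*x,z) for x in cv2.boxPoints(b)]);print(q.round(4),q.mean(0))
```

```text
0.05 -0.0147 [array([271.7, 192.8]), array([366. , 192.8])]
0.05 0.0303 [array([283.7, 174.3]), array([353.1, 174.3])]
0.055 -0.0147 [array([271.2, 175.8]), array([366.6, 175.9])]
0.055 0.0303 [array([283.4, 161.7]), array([353.4, 161.8])]
0.06 -0.0147 [array([270.7, 158.5]), array([367.2, 158.6])]
0.06 0.0303 [array([283.1, 148.9]), array([353.7, 149. ])]
yel (323.44610595703125, 123.72607421875) (153.41197204589844, 50.3248176574707)
[[0.3645 0.3225 0.012 ]
 [0.3616 0.3615 0.012 ]
 [0.4828 0.377  0.012 ]
 [0.4899 0.3383 0.012 ]] [0.42467887 0.34982783 0.012     ]
blue (323.79571533203125, 123.15390014648438) (183.51588439941406, 76.75968170166016)
[[0.3555 0.312  0.024 ]
 [0.3517 0.3695 0.024 ]
 [0.4904 0.3875 0.024 ]
 [0.5015 0.3306 0.024 ]] [0.42479583 0.3498973  0.024     ]
```

View pics/w3c.png

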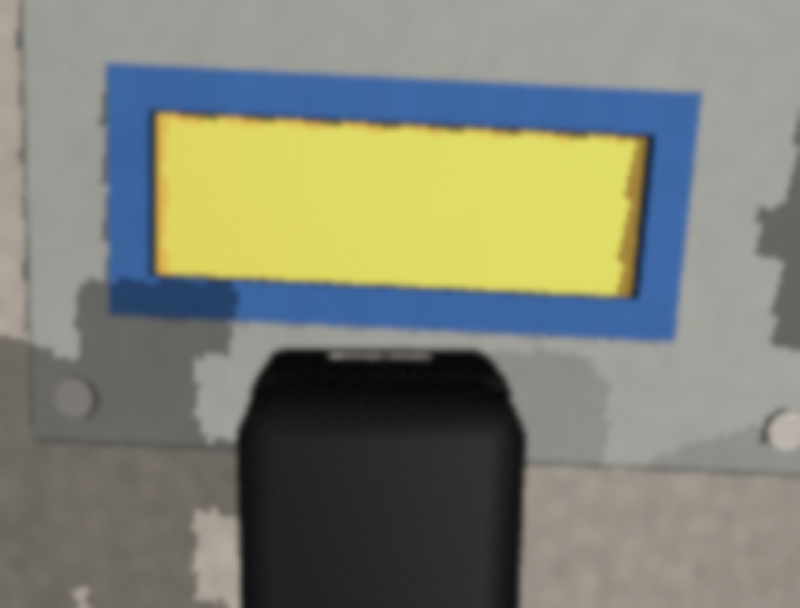

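Nest measured at (0.4247, 0.3498), yaw 7.3°. The handle sits about 2.5 mm toward tool -x in the grip. Turning by -87.3°.

>>> apply_moves(offset=[[0, 0, 0], [0, 0, 0], [0, 0, 0], [0, 0, 0], [0, 0, 0], [0, 0, 0], [0, 0, 0], [0, 0, 0]], dr=[[0, 0, -6], [0, 0, -6], [0, 0, -6], [0, 0, -6], [0, 0, -6], [0, 0, -6], [0, 0, -6], [0, 0, -6]], grip=[2, 2, 2, 2, 2, 2, 2, 2])

```text
clock: 20.25
ee_pos: [0.4318, 0.2813, 0.2193]
ee_rot: [-0.857, -3.022, 0.0]
wrist_force: [0.3, 0.7, -1.1]
opening: 0.0275
```

>>> apply_moves(offset=[[0, 0, 0], [0, 0, 0], [0, 0, 0], [0, 0, 0], [0, 0, 0], [0, 0, 0], [0, 0, 0], [0, 0, 0]], dr=[[0, 0, -6], [0, 0, -6], [0, 0, -6], [0, 0, -6], [0, 0, -6], [0, 0, -6], [0, 0, -3.3], [0, 0, 0]], grip=[2, 2, 2, 2, 2, 2, 2, 2])

```text
clock: 20.92
ee_pos: [0.4318, 0.2813, 0.2193]
ee_rot: [0.204, -3.135, 0.0]
wrist_force: [0.3, 0.5, -1.2]
opening: 0.0269
```

Run:
```python
from h import *
from workcell import state
s=state();print(s["ee_pos"],delta(s,(.4222,.3495,.08),187.3),s["joint_pos"].round(2))
```

```text
[0.43179598 0.28131889 0.21931608] (array([ 0.07,  6.89, 13.93]), array([-0.  , -0.  ,  0.15])) [ 0.55  0.29  1.89 -0.    0.97 -1.15]
```

>>> apply_moves(offset=[[0, 2.5, 0], [0.07, 2.5, 0], [0, 1.9, 0], [0, 0, 3], [0, 0, 4], [0, 0, 4], [0, 0, 3], [0, 0, 0]], dr=[[0, 0, 0.15], [0, 0, 0], [0, 0, 0], [0, 0, 0], [0, 0, 0], [0, 0, 0], [0, 0, 0], [0, 0, 0]], grip=[2, 2, 2, 2, 2, 2, 2, 2])

```text
clock: 21.58
ee_pos: [0.419, 0.3471, 0.0738]
ee_rot: [0.193, -3.127, 0.009]
wrist_force: [-0.9, -1.4, -0.3]
opening: 0.027
```

>>> apply_moves(offset=[[0, 0, 0], [0, 0, 0], [0, 0, 0], [0, 0, 0], [0, 0, 0], [0, 0, 0], [0, 0, 0], [0, 0, 0]], dr=[[0, 0, 0], [0, 0, 0], [0, 0, 0], [0, 0, 0], [0, 0, 0], [0, 0, 0], [0, 0, 0], [0, 0, 0]], grip=[2, 2, 2, 2, 2, 2, 2, 2])

```text
clock: 22.25
ee_pos: [0.4226, 0.3498, 0.0797]
ee_rot: [-0.196, 3.135, 0.001]
wrist_force: [0.1, -0.3, -0.9]
opening: 0.0272
```

Run:
```python
from h import *
from workcell import state
s=state();print(s["ee_pos"],delta(s,(.4222,.3495,.0423),187.3))
c=snap("wrist","w4"); t=snap("top","t4"); s4=snap("side","s4")
a=cv2.resize(c["color"],(400,300)); 
b=cv2.resize(t["color"][240:380,110:270],None,fx=2.5,fy=2.14); d=cv2.resize(s4["color"][380:480,230:420],(800,300)) 
w=np.vstack([np.hstack([a,b[:300,:400]]),d]); cv2.imwrite("pics/m4.png",w[:,:,::-1])
```

```text
[0.42260332 0.34975981 0.07973932] (array([ 0.05, -0.02,  3.74]), array([ 0.02,  0.03, -0.13]))
```

View pics/m4.png

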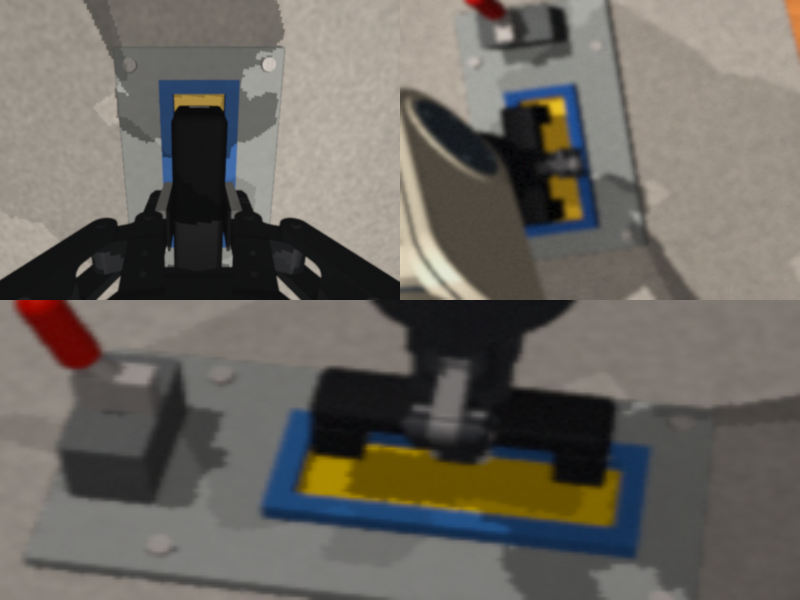

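The handle hangs centred over the pocket: in the wrist view the bar spans 172-226 and the blue frame 160-240. Lowering.

>>> apply_moves(offset=[[0, 0, 0.8], [0, 0, 0.8], [0, 0, 0.6], [0, 0, 0.5], [0, 0, 0.4], [0, 0, 0.2], [0, 0, 0], [0, 0, 0]], dr=[[0, 0, 0], [0, 0, 0], [0, 0, 0], [0, 0, 0], [0, 0, 0], [0, 0, 0], [0, 0, 0], [0, 0, 0]], grip=[2, 2, 2, 2, 2, 2, 2, 2])

```text
clock: 23.07
ee_pos: [0.4224, 0.3497, 0.0462]
ee_rot: [0.197, -3.135, 0.0]
wrist_force: [0.1, -0.6, -1.1]
opening: 0.0277
```

>>> apply_moves(offset=[[0, 0, 0.15], [0, 0, 0.15], [0, 0, 0.1], [0, 0, 0.1], [0, 0, 0], [0, 0, 0], [0, 0, 0], [0, 0, 0]], dr=[[0, 0, 0], [0, 0, 0], [0, 0, 0], [0, 0, 0], [0, 0, 0], [0, 0, 0], [0, 0, 0], [0, 0, 0]], grip=[2, 2, 2, 2, 2, 2, 2, 2])

```text
clock: 23.73
ee_pos: [0.4225, 0.3497, 0.0423]
ee_rot: [-0.197, 3.135, 0.0]
wrist_force: [-2.8, -1.5, 9.4]
opening: 0.0275
```

Seated at the expected height with a contact force of 9 N. Releasing, lifting and checking.

>>> apply_moves(offset=[[0, 0, 0], [0, 0, 0], [0, 0, 0], [0, 0, 0], [0, 0, -0.5], [0, 0, -1.5], [0, 0, -3], [0, 0, -4]], dr=[[0, 0, 0], [0, 0, 0], [0, 0, 0], [0, 0, 0], [0, 0, 0], [0, 0, 0], [0, 0, 0], [0, 0, 0]], grip=[4.6, 4.6, 4.6, 4.6, 4.6, 4.6, 4.6, 4.6])

```text
clock: 24.4
ee_pos: [0.4208, 0.3483, 0.1302]
ee_rot: [0.196, -3.131, 0.005]
wrist_force: [1.2, -0.1, 0.2]
opening: 0.0464
```

>>> apply_moves(offset=[[0, 0, -4], [0, 0, -4], [0, 0, -2], [0, -3.5, 0], [0, -3.5, 0], [0, -3.5, 0], [0, -3.5, 0], [0, 0, 0]], dr=[[0, 0, 0], [0, 0, 0], [0, 0, 0], [0, 0, 0], [0, 0, 0], [0, 0, 0], [0, 0, 0], [0, 0, 0]], grip=[5.5, 5.5, 5.5, 5.5, 5.5, 5.5, 5.5, 5.5])

```text
clock: 25.07
ee_pos: [0.4395, 0.2062, 0.2315]
ee_rot: [0.192, -3.135, 0.003]
wrist_force: [-0.8, -0.7, -0.4]
opening: 0.0551
```

>>> apply_moves(offset=[[0, 0, 0], [0, 0, 0], [0, 0, 0], [0, 0, 0], [0, 0, 0], [0, 0, 0], [0, 0, 0], [0, 0, 0]], dr=[[0, 0, 7], [0, 0, 7], [0, 0, 7], [0, 0, 7], [0, 0, 7], [0, 0, 7], [0, 0, 7], [0, 0, 7]], grip=[5.5, 5.5, 5.5, 5.5, 5.5, 5.5, 5.5, 5.5])

```text
clock: 25.73
ee_pos: [0.4398, 0.2111, 0.2315]
ee_rot: [1.307, 2.857, 0.0]
wrist_force: [0.2, 0.6, 0.6]
opening: 0.0546
```

>>> apply_moves(offset=[[0, 0, 0], [0, 0, 0], [0, 0, 0], [0, 0, 0], [0, 0, 0], [0, 0, 0], [0, 0, 0], [0, 0, 0]], dr=[[0, 0, 7], [0, 0, 7], [0, 0, 7], [0, 0, 7], [0, 0, 7], [0, 0, 6.3], [0, 0, 0], [0, 0, 0]], grip=[5.5, 5.5, 5.5, 5.5, 5.5, 5.5, 5.5, 5.5])

```text
clock: 26.4
ee_pos: [0.4399, 0.211, 0.2315]
ee_rot: [2.22, 2.223, 0.0]
wrist_force: [-0.4, 0.7, -0.8]
opening: 0.0553
```

Run:
```python
from h import *
c=snap("wrist","w5"); t=snap("top","t5"); d=snap("side","s5"); print(c["pos"],c["rot"])
f=lambda im,x,y,w,h:cv2.resize(im["color"][y:y+h,x:x+w],(400,300),interpolation=cv2.INTER_CUBIC)
w=np.vstack([np.hstack([f(c,0,0,640,480),f(t,440,210,133,100)]),np.hstack([f(d,230,380,133*3//2,100),f(d,320,110,133,100)])]); cv2.imwrite("pics/m5.png",w[:,:,::-1])
```

```text
[0.43988476 0.21100553 0.23147987] [2.21983394e+00 2.22302963e+00 2.37113065e-04]
```

View pics/m5.png

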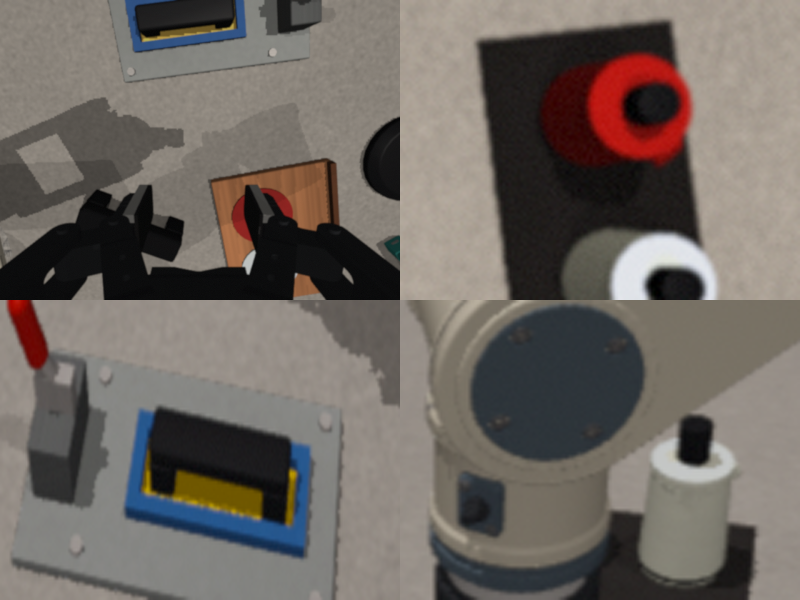

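The handle is fully seated: its legs are on the yellow floor between the blue walls. Both jugs stand upright on the mat, red knob near (525,245) in the top view. Going to the red jug.

>>> apply_moves(offset=[[-3.8, 0.7, 0], [-3.8, 0.7, 0], [-3.8, 0.7, 0], [-3.8, 0.7, 0], [-3.8, 0.7, 0], [-3.8, 0.7, 0], [-3.8, 0.7, 0], [-3.8, 0.7, 0]], dr=[[0, 0, 0], [0, 0, 0], [0, 0, 0], [0, 0, 0], [0, 0, 0], [0, 0, 0], [0, 0, 0], [0, 0, 0]], grip=[5.5, 5.5, 5.5, 5.5, 5.5, 5.5, 5.5, 5.5])

```text
clock: 27.22
ee_pos: [0.4953, -0.0953, 0.2315]
ee_rot: [2.222, 2.221, 0.0]
wrist_force: [0.9, 0.5, -0.5]
opening: 0.0548
```

>>> apply_moves(offset=[[-3.8, 0.7, 0], [-3.8, 0.7, 0], [-3.8, 0.7, 0], [-3.8, 0.7, 0], [-3.8, 0.7, 0], [-3.8, 0.7, 0], [-3.5, 0.8, 0], [0, 0, 0]], dr=[[0, 0, 0], [0, 0, 0], [0, 0, 0], [0, 0, 0], [0, 0, 0], [0, 0, 0], [0, 0, 0], [0, 0, 0]], grip=[5.5, 5.5, 5.5, 5.5, 5.5, 5.5, 5.5, 5.5])

```text
clock: 27.88
ee_pos: [0.5457, -0.3626, 0.2314]
ee_rot: [2.223, 2.214, -0.001]
wrist_force: [-0.4, 0.8, -0.4]
opening: 0.0554
```

>>> apply_moves(offset=[[0, 0, 0], [0, 0, 2], [0, 0, 3], [0, 0, 2], [0, 0, 0], [0, 0, 0], [0, 0, 0], [0, 0, 0]], dr=[[0, 0, 0], [0, 0, 0], [0, 0, 0], [0, 0, 0], [0, 0, 0], [0, 0, 0], [0, 0, 0], [0, 0, 0]], grip=[5.5, 5.5, 5.5, 5.5, 5.5, 5.5, 5.5, 5.5])

```text
clock: 28.55
ee_pos: [0.5458, -0.3566, 0.1632]
ee_rot: [2.221, 2.218, 0.001]
wrist_force: [-0.2, -1.0, -0.6]
opening: 0.0549
```

Run:
```python
from h import *
from workcell import state
print(delta(state(),(.5458,-.3561,.124),90))
c=load("t5"); print(p2w(c,524.8,244.7,.141),p2w(c,440+278/3,210+286/3,.141))
```

```text
(array([ 0.06, -0.01,  3.92]), array([ 0.13,  0.09, -0.08]))
[ 0.54318443 -0.35503755  0.141     ] [ 0.42932812 -0.36391009  0.141     ]
```

>>> apply_moves(offset=[[0, 0, 1.5], [0, 0, 1.4], [0, 0, 1], [0, 0, 0], [0, 0, 0], [0, 0, 0], [0, 0, 0], [0, 0, 0]], dr=[[0, 0, 0], [0, 0, 0], [0, 0, 0], [0, 0, 0], [0, 0, 0], [0, 0, 0], [0, 0, 0], [0, 0, 0]], grip=[5.5, 5.5, 5.5, 5.5, 2, 2, 2, 2], grip_force=40)

```text
clock: 29.22
ee_pos: [0.545, -0.3568, 0.1229]
ee_rot: [2.223, 2.218, 0.0]
wrist_force: [-0.9, 0.6, 0.8]
opening: 0.0271
```

>>> apply_moves(offset=[[0, 0, 0], [0, 0, 0], [0, 0, 0], [0, 0, 0], [0, 0, -0.5], [0, 0, -1], [0, 0, -2], [0, 0, -2]], dr=[[0, 0, 0], [0, 0, 0], [0, 0, 0], [0, 0, 0], [0, 0, 0], [0, 0, 0], [0, 0, 0], [0, 0, 0]], grip=[2, 2, 2, 2, 2, 2, 2, 2])

```text
clock: 29.88
ee_pos: [0.5439, -0.3557, 0.1771]
ee_rot: [-2.222, -2.217, 0.001]
wrist_force: [0.3, 0.3, -3.5]
opening: 0.0266
```

>>> apply_moves(offset=[[0, 0, -2], [0, 0, -2], [1, 0, -2], [2, 0, 0], [3, 0, 0], [3.6, 0, 0], [3.7, 0, 0], [3.7, 0, 0]], dr=[[0, 0, 0], [0, 0, 0], [0, 0, 0], [0, 0, 0], [0, 0, 0], [0, 0, 0], [0, 0, 0], [0, 0, 0]], grip=[2, 2, 2, 2, 2, 2, 2, 2])

```text
clock: 30.55
ee_pos: [0.5444, -0.1849, 0.2375]
ee_rot: [-2.224, -2.218, -0.0]
wrist_force: [1.3, 0.3, -4.8]
opening: 0.027
```

>>> apply_moves(offset=[[3.7, 0, 0], [3.7, 0, 0], [3.7, 0, 0], [3.7, 0, 0], [3.5, -0.2, 0], [3.5, -0.2, 0], [2.5, -0.1, 0], [1.8, 0, 0]], dr=[[0, 0, 0], [0, 0, 0], [0, 0, 0], [0, 0, 0], [0, 0, 0], [0, 0, 0], [0, 0, 0], [0, 0, 0]], grip=[2, 2, 2, 2, 2, 2, 2, 2])

```text
clock: 31.22
ee_pos: [0.5397, 0.0771, 0.2376]
ee_rot: [-2.221, -2.22, 0.0]
wrist_force: [0.4, -1.4, -2.8]
opening: 0.0267
```

>>> apply_moves(offset=[[0, 0, 0], [0, 0, 1], [0, 0, 2], [0, 0, 2], [0, 0, 1.5], [0, 0, 1], [0, 0, 0], [0, 0, 0]], dr=[[0, 0, 0], [0, 0, 0], [0, 0, 0], [0, 0, 0], [0, 0, 0], [0, 0, 0], [0, 0, 0], [0, 0, 0]], grip=[2, 2, 2, 2, 2, 2, 2, 2])

```text
clock: 31.88
ee_pos: [0.5404, 0.0739, 0.1619]
ee_rot: [-2.224, -2.218, 0.002]
wrist_force: [-0.2, -0.2, -3.6]
opening: 0.0266
```

Run:
```python
from h import *
from workcell import state
s=state();print(s["ee_pos"],delta(s,(.5395,.075,.138),90))
c=snap("wrist","w6")
t=snap("top","t6");f=lambda im,x,y,w,h:cv2.resize(im["color"][y:y+h,x:x+w],(400,300),interpolation=cv2.INTER_CUBIC)
d=snap("side","s6")
cv2.imwrite("pics/m6.png",np.vstack([np.hstack([f(c,160,0,480,360),f(t,240,180,160,120)]),np.hstack([f(d,240,220,160,120),f(d,330,110,160,120)])])[:,:,::-1])
```

```text
[0.54042593 0.07387489 0.16188936] (array([ 0.11, -0.09,  2.39]), array([-0.07,  0.01, -0.17]))
```

View pics/m6.png

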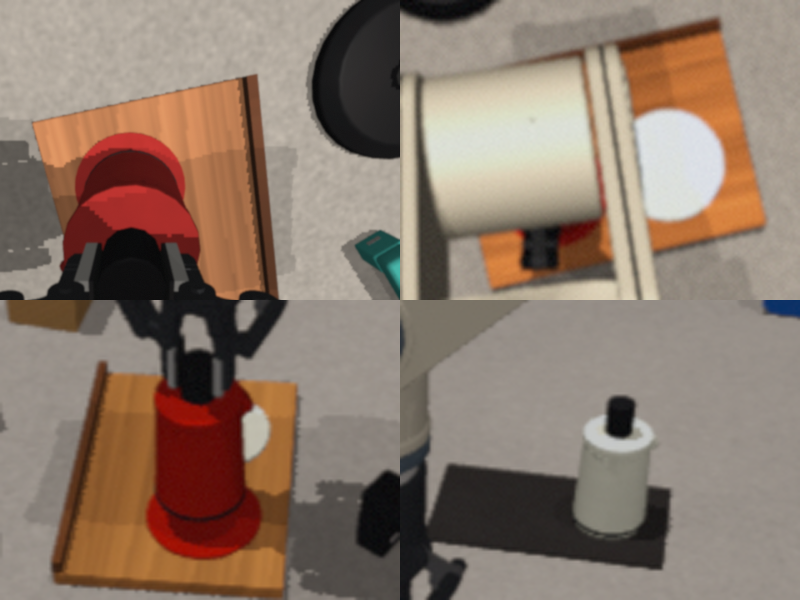

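The red jug hangs upright over the red disc, centred in the wrist and side views. Lowering with a 1 mm correction.

>>> apply_moves(offset=[[0.1, -0.1, 0.5], [0, 0, 0.6], [0, 0, 0.5], [0, 0, 0.3], [0, 0, 0.2], [0, 0, 0.15], [0, 0, 0.1], [0, 0, 0]], dr=[[0, 0, 0], [0, 0, 0], [0, 0, 0], [0, 0, 0], [0, 0, 0], [0, 0, 0], [0, 0, 0], [0, 0, 0]], grip=[2, 2, 2, 2, 2, 2, 2, 2])

```text
clock: 32.7
ee_pos: [0.5396, 0.0755, 0.1386]
ee_rot: [-2.224, -2.219, 0.0]
wrist_force: [0.1, -0.1, -4.2]
opening: 0.0269
```

>>> apply_moves(offset=[[0, 0, 0], [0, 0, 0], [0, 0, 0], [0, 0, 0], [0, 0, 0], [0, 0, 0], [0, 0, 0], [0, 0, 0]], dr=[[0, 0, 0], [0, 0, 0], [0, 0, 0], [0, 0, 0], [0, 0, 0], [0, 0, 0], [0, 0, 0], [0, 0, 0]], grip=[2, 2, 2, 2, 2, 2, 2, 2])

```text
clock: 33.37
ee_pos: [0.5397, 0.0756, 0.1389]
ee_rot: [2.224, 2.219, 0.0]
wrist_force: [-0.3, -0.4, -3.7]
opening: 0.0267
```

Not in contact yet. Lowering further in small steps.

>>> apply_moves(offset=[[0, 0, 0.05], [0, 0, 0.05], [0, 0, 0.05], [0, 0, 0], [0, 0, 0], [0, 0, 0], [0, 0, 0], [0, 0, 0]], dr=[[0, 0, 0], [0, 0, 0], [0, 0, 0], [0, 0, 0], [0, 0, 0], [0, 0, 0], [0, 0, 0], [0, 0, 0]], grip=[2, 2, 2, 2, 2, 2, 2, 2])

```text
clock: 34.03
ee_pos: [0.5398, 0.0756, 0.1379]
ee_rot: [2.224, 2.219, 0.001]
wrist_force: [-2.7, -0.4, 4.4]
opening: 0.0268
```

>>> apply_moves(offset=[[0, 0, 0], [0, 0, 0], [0, 0, 0], [0, 0, 0], [0, 0, -1], [0, 0, -2], [0, 0, -3], [0, 0, -2]], dr=[[0, 0, 0], [0, 0, 0], [0, 0, 0], [0, 0, 0], [0, 0, 0], [0, 0, 0], [0, 0, 0], [0, 0, 0]], grip=[5.5, 5.5, 5.5, 5.5, 5.5, 5.5, 5.5, 5.5])

```text
clock: 34.7
ee_pos: [0.5402, 0.0756, 0.2198]
ee_rot: [2.223, 2.218, 0.002]
wrist_force: [0.8, -0.7, 0.4]
opening: 0.0553
```

>>> apply_moves(offset=[[-3.7, -1, 0], [-3.7, -1, 0], [-3.7, -1, 0], [-3.7, -1, 0], [-3.7, -1, 0], [-3.7, -1, 0], [-3.7, -1, 0], [-3.7, -1, 0]], dr=[[0, 0, 0], [0, 0, 0], [0, 0, 0], [0, 0, 0], [0, 0, 0], [0, 0, 0], [0, 0, 0], [0, 0, 0]], grip=[5.5, 5.5, 5.5, 5.5, 5.5, 5.5, 5.5, 5.5])

```text
clock: 35.37
ee_pos: [0.4584, -0.222, 0.2182]
ee_rot: [2.223, 2.218, 0.001]
wrist_force: [0.3, 0.1, -1.0]
opening: 0.055
```

>>> apply_moves(offset=[[-3.7, -1, 0], [-3.7, -1, 0], [-3.7, -1, 0], [-3.4, -0.2, 0], [0, 0, 0], [0, 0, 2.5], [0, 0, 3], [0, 0, 0]], dr=[[0, 0, 0], [0, 0, 0], [0, 0, 0], [0, 0, 0], [0, 0, 0], [0, 0, 0], [0, 0, 0], [0, 0, 0]], grip=[5.5, 5.5, 5.5, 5.5, 5.5, 5.5, 5.5, 5.5])

```text
clock: 36.03
ee_pos: [0.4243, -0.3633, 0.1585]
ee_rot: [-2.219, -2.213, 0.001]
wrist_force: [-1.2, 0.3, -0.5]
opening: 0.055
```

Run:
```python
from h import *
from workcell import state
s=state();print(s["ee_pos"],delta(s,(.428,-.3657,.1245),90))
```

```text
[ 0.42425739 -0.36328765  0.15848321] (array([-0.26,  0.39,  3.39]), array([-0.32, -0.29, -0.16]))
```

>>> apply_moves(offset=[[0, 0, 0], [0, 0, 1.2], [0, 0, 1.4], [0, 0, 0.8], [0, 0, 0.4], [0, 0, 0], [0, 0, 0], [0, 0, 0]], dr=[[0, 0, 0], [0, 0, 0], [0, 0, 0], [0, 0, 0], [0, 0, 0], [0, 0, 0], [0, 0, 0], [0, 0, 0]], grip=[5.5, 5.5, 5.5, 5.5, 5.5, 5.5, 5.5, 5.5])

```text
clock: 36.7
ee_pos: [0.4272, -0.3655, 0.1251]
ee_rot: [2.223, 2.218, 0.0]
wrist_force: [0.2, -0.9, -0.9]
opening: 0.0548
```

>>> apply_moves(offset=[[0, 0, 0], [0, 0, 0], [0, 0, 0], [0, 0, 0], [0, 0, 0], [0, 0, 0], [0, 0, 0], [0, 0, 0]], dr=[[0, 0, 0], [0, 0, 0], [0, 0, 0], [0, 0, 0], [0, 0, 0], [0, 0, 0], [0, 0, 0], [0, 0, 0]], grip=[2, 2, 2, 2, 2, 2, 2, 2])

```text
clock: 37.37
ee_pos: [0.4273, -0.3656, 0.1249]
ee_rot: [2.223, 2.218, 0.0]
wrist_force: [1.0, 0.6, 4.6]
opening: 0.0267
```

>>> apply_moves(offset=[[0, 0, -0.5], [0, 0, -1], [0, 0, -2], [0, 0, -3], [0, 0, -3], [0, 0, -2], [0, 0, 0], [0, 0, 0]], dr=[[0, 0, 0], [0, 0, 0], [0, 0, 0], [0, 0, 0], [0, 0, 0], [0, 0, 0], [0, 0, 0], [0, 0, 0]], grip=[2, 2, 2, 2, 2, 2, 2, 2])

```text
clock: 38.03
ee_pos: [0.4268, -0.3653, 0.2402]
ee_rot: [2.223, 2.218, 0.0]
wrist_force: [-0.1, -0.6, -3.5]
opening: 0.0263
```

>>> apply_moves(offset=[[1, 0.4, 0], [2, 0.8, 0], [3, 1.2, 0], [3.6, 1.4, 0], [3.6, 1.4, 0], [3.6, 1.4, 0], [3.6, 1.4, 0], [3.6, 1.4, 0]], dr=[[0, 0, 0], [0, 0, 0], [0, 0, 0], [0, 0, 0], [0, 0, 0], [0, 0, 0], [0, 0, 0], [0, 0, 0]], grip=[2, 2, 2, 2, 2, 2, 2, 2])

```text
clock: 38.7
ee_pos: [0.5201, -0.1225, 0.2371]
ee_rot: [-2.221, -2.216, 0.003]
wrist_force: [0.4, -0.4, -3.2]
opening: 0.0268
```

>>> apply_moves(offset=[[3.6, 1.4, 0], [3, 1.2, 0], [2, 0.8, 0], [1.6, 0.45, 0], [0, 0, 1.5], [0, 0, 2.5], [0, 0, 2], [0, 0, 1]], dr=[[0, 0, 0], [0, 0, 0], [0, 0, 0], [0, 0, 0], [0, 0, 0], [0, 0, 0], [0, 0, 0], [0, 0, 0]], grip=[2, 2, 2, 2, 2, 2, 2, 2])

```text
clock: 39.37
ee_pos: [0.5567, -0.0224, 0.1649]
ee_rot: [-2.219, -2.216, 0.008]
wrist_force: [-1.0, 0.1, -3.3]
opening: 0.0266
```

>>> apply_moves(offset=[[0, 0, 0], [0, 0, 0], [0, 0, 0], [0, 0, 0], [0, 0, 0], [0, 0, 0], [0, 0, 0], [0, 0, 0]], dr=[[0, 0, 0], [0, 0, 0], [0, 0, 0], [0, 0, 0], [0, 0, 0], [0, 0, 0], [0, 0, 0], [0, 0, 0]], grip=[2, 2, 2, 2, 2, 2, 2, 2])

```text
clock: 40.03
ee_pos: [0.5601, -0.0236, 0.1697]
ee_rot: [2.224, 2.219, 0.001]
wrist_force: [0.1, -0.4, -2.8]
opening: 0.0266
```

Run:
```python
from h import *
from workcell import state
s=state();print(s["ee_pos"],delta(s,(.5593,-.0235,.140),90))
c=snap("wrist","w7")
t=snap("top","t7");f=lambda im,x,y,w,h:cv2.resize(im["color"][y:y+h,x:x+w],(400,300),interpolation=cv2.INTER_CUBIC)
d=snap("side","s7")
cv2.imwrite("pics/m7.png",np.vstack([np.hstack([f(c,160,0,480,360),f(t,240,180,160,120)]),np.hstack([f(d,240,220,160,120),f(d,0,0,640,480)])])[:,:,::-1])
```

```text
[ 0.56011264 -0.02357406  0.16974374] (array([ 0.01, -0.08,  2.97]), array([ 0.04,  0.  , -0.13]))
```

View pics/m7.png

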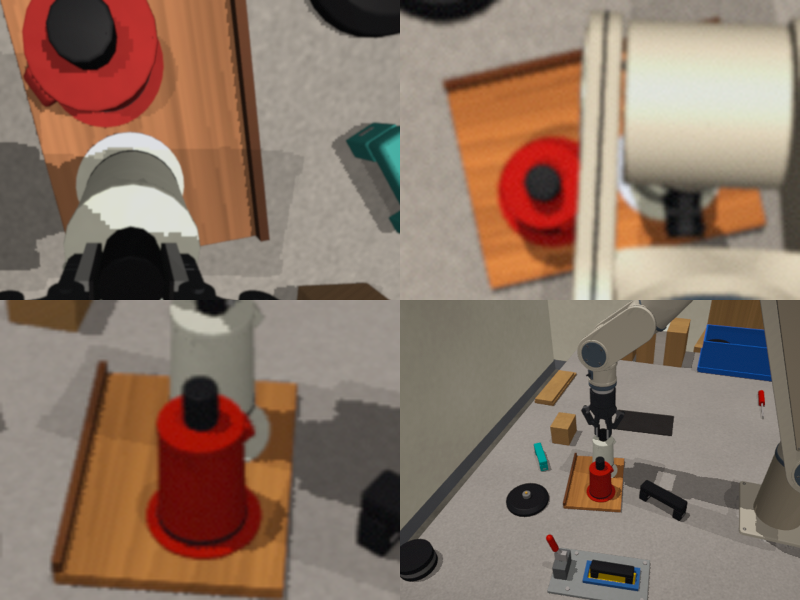

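The red jug stands centred on its disc, and the white jug hangs centred over the white one. Lowering.

>>> apply_moves(offset=[[0, -0.08, 0.6], [0, 0, 0.8], [0, 0, 0.6], [0, 0, 0.4], [0, 0, 0.3], [0, 0, 0.15], [0, 0, 0], [0, 0, 0]], dr=[[0, 0, 0], [0, 0, 0], [0, 0, 0], [0, 0, 0], [0, 0, 0], [0, 0, 0], [0, 0, 0], [0, 0, 0]], grip=[2, 2, 2, 2, 2, 2, 2, 2])

```text
clock: 40.85
ee_pos: [0.5593, -0.0235, 0.1408]
ee_rot: [2.224, 2.219, 0.0]
wrist_force: [0.3, -1.2, -2.8]
opening: 0.0262
```

>>> apply_moves(offset=[[0, 0, 0.05], [0, 0, 0.05], [0, 0, 0.05], [0, 0, 0], [0, 0, 0], [0, 0, 0], [0, 0, 0], [0, 0, 0]], dr=[[0, 0, 0], [0, 0, 0], [0, 0, 0], [0, 0, 0], [0, 0, 0], [0, 0, 0], [0, 0, 0], [0, 0, 0]], grip=[2, 2, 2, 2, 2, 2, 2, 2])

```text
clock: 41.52
ee_pos: [0.5596, -0.0235, 0.1399]
ee_rot: [2.223, 2.219, 0.001]
wrist_force: [-0.6, 0.7, 5.5]
opening: 0.0267
```

Contact at the expected height. Releasing, retreating up and clear, then a final look.

>>> apply_moves(offset=[[0, 0, 0], [0, 0, 0], [0, 0, 0], [0, 0, 0], [0, 0, -1], [0, 0, -2], [0, 0, -3], [0, 0, -4]], dr=[[0, 0, 0], [0, 0, 0], [0, 0, 0], [0, 0, 0], [0, 0, 0], [0, 0, 0], [0, 0, 0], [0, 0, 0]], grip=[5.5, 5.5, 5.5, 5.5, 5.5, 5.5, 5.5, 5.5])

```text
clock: 42.18
ee_pos: [0.5574, -0.0234, 0.2387]
ee_rot: [-2.221, -2.216, 0.005]
wrist_force: [1.2, 0.3, 0.3]
opening: 0.055
```

>>> apply_moves(offset=[[0, 0, -3], [-3.5, -1.5, 0], [-3.5, -1.5, 0], [-3.5, -1.5, 0], [-3.5, -1.5, 0], [-3.5, -1.5, 0], [-3.5, -1.5, 0], [-3, -1, 0]], dr=[[0, 0, 0], [0, 0, 0], [0, 0, 0], [0, 0, 0], [0, 0, 0], [0, 0, 0], [0, 0, 0], [0, 0, 0]], grip=[5.5, 5.5, 5.5, 5.5, 5.5, 5.5, 5.5, 5.5])

```text
clock: 42.85
ee_pos: [0.4571, -0.2651, 0.2702]
ee_rot: [2.224, 2.218, -0.0]
wrist_force: [1.3, -0.0, -1.0]
opening: 0.0548
```

>>> apply_moves(offset=[[0, 0, 0], [0, 0, 0], [0, 0, 0], [0, 0, 0], [0, 0, 0], [0, 0, 0], [0, 0, 0], [0, 0, 0]], dr=[[0, 0, 0], [0, 0, 0], [0, 0, 0], [0, 0, 0], [0, 0, 0], [0, 0, 0], [0, 0, 0], [0, 0, 0]], grip=[5.5, 5.5, 5.5, 5.5, 5.5, 5.5, 5.5, 5.5])

```text
clock: 43.52
ee_pos: [0.4589, -0.2627, 0.2693]
ee_rot: [-2.223, -2.22, 0.0]
wrist_force: [0.6, 0.5, 0.3]
opening: 0.055
```

Run:
```python
from h import *
t=snap("top","t8");d=snap("side","s8");print(t["pos"])
f=lambda im,x,y,w,h,s:cv2.resize(im["color"][y:y+h,x:x+w],s,interpolation=cv2.INTER_CUBIC)
cv2.imwrite("pics/m8.png",np.vstack([np.hstack([f(t,250,180,150,120,(500,400)),f(d,250,200,120,160,(300,400))]),np.hstack([f(d,230,380,200,100,(400,200)),f(t,80,120,400,200,(400,200))])])[:,:,::-1])
for n,p in dict(red=(.5398,.0756),white=(.5596,-.0235)).items():
    print(n,w2p(t,(*p,.156)),w2p(t,(*p,.122)))
```

```text
[ 0.45887395 -0.26273705  0.26931335]
red [295.64128409 252.38338824] [296.61245357 253.33200749]
white [348.84967724 240.24265037] [348.05359714 241.59256048]
```

View pics/m8.png

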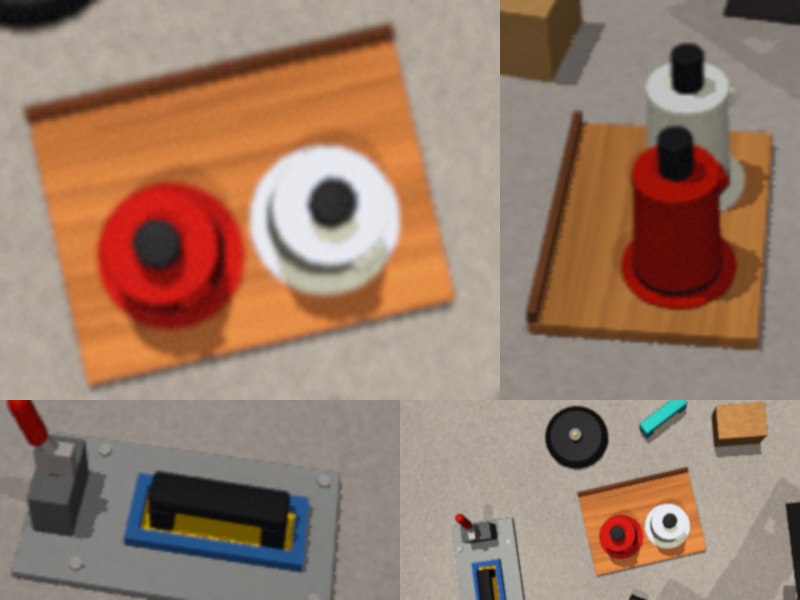

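Run:
```python
from h import *
t=load("t8")
for n,d,k in(("red",(171,255),(157,244)),("white",(324.5,221),(333,202))):
    g=lambda q,z:p2w(t,250+q[0]/3.3333,180+q[1]/3.3333,z)
    print(n,g(d,.018),g(k,.156))
from workcell import arm; print(arm.close_job())
```

```text
red [0.53836566 0.07124711 0.018     ] [0.53821176 0.07293863 0.156     ]
white [ 0.55722411 -0.02645902  0.018     ] [ 0.55888134 -0.02542754  0.156     ]
the job is handed in; nothing more can be done
None
```

The job is done and handed in at about 44 s, well inside the 128 s limit. I moved both jugs to the mat, then put the black handle in the nest, then stood each jug on the disc of its own colour. The two jugs had started on each other's discs, so they are now swapped.

**Last checks:**
- **Jugs:** both stand upright. In the final top view, each knob is within 2 mm of its disc's centre.
- **Handle:** it met the nest floor at the expected height with about 9 N. The final side view shows it inside the blue walls with its legs on the yellow floor.
- **Other items:** the power base and the carton look unmoved.
- **Arm:** it is clear of everything, and no wrist force reading between moves passed 10 N.

**Disagreements:** the final top view puts the discs 2–4 mm from where the close-up wrist view had them. That is about the calibration error, and it affects jug and disc alike. I viewed 12 pictures out of the 14 allowed.

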